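# Comb chair dowels into a grooved tray and close its fence

## Robot

A 6-joint arm with a two-finger parallel gripper is mounted at the origin on the work surface. World frame = base frame: x ahead of the robot, y to its left, z up, the work surface at z = 0. Lengths are in m, angles in degrees, forces in N, time in s.
With the tool pointing down it reaches from about 0.275 to 0.85 m from the base axis. Payload 5.2 kg.
Tool frame: the origin (TCP) lies on the mounting face of the last link; the fingertips stand 173 mm ahead of it and the grasp point (between the pads) lies 155 mm ahead of it; z points along the fingers, y is the line along which they close (so a half turn about z gives the same grasp; the last joint's range is limited). The gripper opens to 85 mm and grips with 20 to 120 N. Pads are 22 mm wide; open, the fingers measure 114 mm over their backs; the gripper's body (76 mm by 85 mm) begins 54 mm behind the grasp point. The pads swing forward as they close: fully open they stand 13 mm farther back than shut.
Start: joints at [-79.171, 14.817, 87.949, -0, 77.235, -11.62], TCP at [0.21, -0.508, 0.405] pointing down, gripper open.
Joint ranges: [-179.93, 179.93], [-52.35, 119.4], [10.71, 147.94], [-69.91, 249.91], [12.55, 155.21], [-178.61, 178.61]. Speed limits (degrees/s): [147.25, 147.25, 180, 180, 180, 180].

## Interface

Orientations are given as [roll, pitch, yaw] about the fixed x, y, z axes, in that order (R = Rz(yaw) Ry(pitch) Rx(roll)).
In Python, from rig import get_obs, snapshot, camera_info, close_job gives the robot as it stands.
- The arm moves only by the tool play_rows, never from a script. Its argument "moves" is a list of rows, each a list of 7 numbers: the shift along the tool's x, y, z normalised to -1 to 1, where 1 is 100 mm, then the turn, a rotation vector about the tool's x, y, z normalised to -1 to 1, where 1 is 180 degrees, then the opening, from -1 (shut) to 1 (fully open), so that 0 is half open. In form: [[x, y, z, wx, wy, wz, jaw], ...]. A call has 1 to 20 rows; each row is the pose to reach, as a shift and turn from the pose commanded when the call began, along the tool's axes at that moment, turning the shorter way round; what a row does not reach only later rows make up. A row lasts 1/12 s, in which the tool goes at most 41.7 mm and 7.16 degrees, less where a joint would pass 70% of its speed; a pose out of reach is approached as far as the arm can. A call with a number of a shift or a turn outside -1 to 1 is refused whole. A call with a gripper value outside its range is refused whole. The fingers move at their own pace and stop on an object; "squeeze" is the grip in N (left out, the last holds). Time passes only in rows, so rows that repeat a pose let the fingers close. It gives the time, the measured TCP pose, the force, the opening and the grip force at its end, in the units of the state.
- get_obs(): the state, without advancing time (a new reading comes with each control period).
- snapshot(name): name is "scene" or "top" or "wrist"; returns the picture (420x560x3 uint8, red, green, blue); there is no depth.
- camera_info(name): a dict with "intrinsics" (3x3 intrinsics, pixels), "T" (4x4, takes a point from camera to world coordinates); the wrist camera has in their place "mount" (4x4, takes a point from camera to tool coordinates, whose origin is the TCP and whose axes are the flange's). Camera axes: x right, y down, z forward; pixel columns grow to the right and rows downward; lengths in m; the calibration is good to about 2 mm. The wrist camera is an equidistant fisheye: a pixel r from the principal point sees the ray r / f radians off the axis. A picture is of the moment at which its call begins: read the wrist's pose just before it. camera_info takes no time and is no camera call.
- close_job(): hands the job in; it is judged then, once.
The state is a dict: "time": time; "joints": joint angles; "qd": joint speeds; "joint_torque": joint torques, N m; "eef_pos": TCP position; "eef_rot": TCP orientation; "contact_force": force on the tool from outside, world axes, zero at the start; "torque": the same for the moment, N m; "gripper_width": finger opening in m; "finger_force": force on a finger pad.
Only numpy, scipy, OpenCV 4.12 (cv2) and the standard library are available. Lean on these libraries where they do the work, as an engineer would, in place of code of your own. Each camera call takes 0.05 s, during which the arm holds its last target. There are 200 camera calls.

## Task

Take the rake from its rest and comb it across the tray until all four loose dowels lie down parallel in the grooves, one to a groove, without touching the dowels by hand. Put the rake back on its rest as it was, then pinch the fence's lock tab, keep it pinched while you slide the fence fully home to square up the dowels, and let go so that it locks. Leave the jar, the thread cone and the glue gun where they are.

Things in the scene. Friction and masses are not known exactly. Their poses are not given: they have to be found in the camera images.
- tray: Fixed grey tray 226 (x) x 284 (y) mm; origin under its centre on the bench, z up. Six grooves along x, centres at y = +-16.5, +-49.5, +-82.5 mm, each 25 wide, 19 deep, floor 10 mm and ridge tops 29 mm above the bench; 8 mm ridges, rounded on top. Inner side walls y = +-134, end wall x = +105, tops 55 mm up. Beyond |y| = 95 a flat shoulder, from 103 to 134 sloping up by 5 degrees so dowels roll back to the grooves.
- tray_comb (a point): Point over the tray (tray x +16, y 0, 34 mm above the bench; axes as the tray): good path for the tine tips, drawn along the tray's y with the rake's head along its x, between fence and end wall. At 31.5 to 37 mm up the tines push and straighten dowels lying on the ridges, which drop into free grooves, and pass over dowels already down. Comb both ways, starting close to a side wall, as often as needed.
- dowel0: Plain wooden dowel, round rod 20 mm diameter, 130 mm long, 32 g, one of four alike. Origin at its middle on its axis; x along the rod. Starts askew on top of the tray's ridges (origin 39 mm above the bench); down in a groove the origin is 20 mm up, its top 30 mm.
- dowel1: Plain wooden dowel, round rod 20 mm diameter, 130 mm long, 32 g, one of four alike. Origin at its middle on its axis; x along the rod. Starts askew on top of the tray's ridges (origin 39 mm above the bench); down in a groove the origin is 20 mm up, its top 30 mm.
- dowel2: Plain wooden dowel, round rod 20 mm diameter, 130 mm long, 32 g, one of four alike. Origin at its middle on its axis; x along the rod. Starts askew on top of the tray's ridges (origin 39 mm above the bench); down in a groove the origin is 20 mm up, its top 30 mm.
- dowel3: Plain wooden dowel, round rod 20 mm diameter, 130 mm long, 32 g, one of four alike. Origin at its middle on its axis; x along the rod. Starts askew on top of the tray's ridges (origin 39 mm above the bench); down in a groove the origin is 20 mm up, its top 30 mm.
- rake: Rake hanging upright in its rest, 280 g. Origin: centre of the tine tips' plane; z up, x along the head. Seven steel tines 8 mm square, 30 mm long, in a row 120 mm long; above (z 30 to 44) a wooden head bar 120 (x) x 26 (y) mm; on it an upright flat grip 60 (x) x 22 (y) mm, z 44 to 99. Grasp the grip from above across its 22 mm, closing along the rake's y, at about z = 75 mm.
- rest: Fixed wooden rake rest 140 (x) x 70 (y) mm; origin under its centre on the bench. Two battens along x, tops 45 mm up, leave a slot 16 mm wide (y = +-8 mm), floor 8 mm up, ends open. The tines hang in the slot and the head bar lies on the battens, the rake's x along the rest's x (either way round) and the rake's origin 15 mm above the rest's origin.
- fence (a joint): Travel in m of the fence across the tray's near (-x) end: 0 open (front face at tray x = -72 mm), 0.045 fully home at its stop (front face x = -27 mm, leaving 132 mm to the end wall for the 130 mm dowels). Grows along the tray's +x. Starts at 0. A toothed bolt on the lock tab holds it until the tab is pressed by over 4 mm; then it slides with 1 to 3 N. From 0.041 on the bolt can drop in and lock it home.
- fence_grip (a point): Where to pinch the fence: 80 mm above the bench, 7 mm behind the front face, moves with the fence; axes as the tray. An aluminium fin fixed to the fence (y -15 to -3 mm from here) and the black lock tab beside it (y +8 to +18), both 26 mm long in x, tops 101 mm above the bench; the fence below is 50 mm high. Pinch both from above, closing along y: 33 mm wide free, 27 mm with the tab fully pressed.
- lock_tab (a joint): Press of the fence's lock tab in m: 0 released (locked), 0.006 fully pressed towards the fin. Sprung: 8 N at 0, 12 N fully pressed. Keep it pressed fully while the fence moves; it springs out when let go.
- jar: Bystander: glass jar with a white cap, 68 mm in diameter, 85 mm high. Origin under its centre.
- thread_cone: Bystander: cone of pale thread, 68 mm in diameter at the foot, 135 mm high. Origin under its centre.
- glue_gun: Bystander: orange glue gun lying on its side, about 210 x 130 mm, 36 mm high. Origin on the bench under the rear part of its barrel.
Mind the look-alikes: they are no part of the job. Of the things like the rake, leave any that is pink or yellow; of the rest the larger one is meant.

How it is judged:
By the outcome, as a careful person would: the job done as asked, in the order asked, and still so for the second after the job is handed in, with the robot touching nothing.
It also fails if it takes over 64 s, if anything falls off the work surface, if the arm or the gripper's body presses on something with over 40 N, if the wrist force passes 120 N, or if a joint passes its speed limit or range.

## Working session

There is one attempt and no reset: what is moved stays moved. The work goes in short steps, Python scripts to look and compute and a tool call to move; the robot and the scene stay as the last step left them, time stands still between calls to the robot, and variables do not carry over. Pictures are saved under pics/ and viewed, at most 10 in all, crops included, and the job is handed in when it is done.

Besides the shell and the picture viewer there is one more tool, called after "Call:" as name(argument=value, ...) on one line, values as JSON. play_rows: Moves the arm, as the interface text tells. Scaled input: -1 to 1 covers 100 mm each way for a shift and 180 degrees each way for a turn. Its arguments: {"type":"object","properties":{"moves":{"type":"array","items":{"type":"array","items":{"type":"number","minimum":-1,"maximum":1}}},"squeeze":{"type":"number"}},"required":["moves"]}

```bash
mkdir -p pics; ls
python3 - <<'E'
from rig import *
import cv2,numpy as np
np.set_printoptions(precision=4,suppress=True)
o=get_obs();print(o)
for n in("scene","top"):
    im=snapshot(n);cv2.imwrite(f"pics/{n}0.png",im[:,:,::-1]);print(n,camera_info(n))
print(camera_info("wrist"))
E
```

```text
pics
{'time': 0.0, 'joints': array([-79.1721,  14.8611,  88.0137,   0.    ,  77.2365, -11.6189]), 'qd': array([-0.1227, -0.0574, -0.1267, -0.0703,  0.0482,  0.0213]), 'joint_torque': array([  0.0007, -44.6029, -29.0569,  -0.    ,   0.0117,  -0.    ]), 'eef_pos': array([ 0.21  , -0.5081,  0.4038]), 'eef_rot': array([-179.891 ,   -0.0224,   22.4467]), 'contact_force': array([-0.1485,  0.273 , -0.3848]), 'torque': array([-0.0329,  0.0254, -0.0051]), 'finger_force': 0.0, 'gripper_width': 0.08551060904631934}
scene {'intrinsics': array([[383.555 ,   0.    , 285.2349],
       [  0.    , 383.555 , 210.8641],
       [  0.    ,   0.    ,   1.    ]]), 'T': array([[ 0.3251,  0.7347, -0.5954,  1.0826],
       [ 0.9457, -0.2551,  0.2016, -0.1194],
       [-0.0038, -0.6286, -0.7777,  0.7352],
       [ 0.    ,  0.    ,  0.    ,  1.    ]])}
top {'intrinsics': array([[473.7399,   0.    , 278.5005],
       [  0.    , 473.7399, 204.6482],
       [  0.    ,   0.    ,   1.    ]]), 'T': array([[ 0.0214, -0.9957,  0.0899,  0.4656],
       [-0.9996, -0.0228, -0.0142,  0.0582],
       [ 0.0161, -0.0895, -0.9959,  1.1877],
       [ 0.    ,  0.    ,  0.    ,  1.    ]])}
{'intrinsics': array([[325.1923,   0.    , 275.6176],
       [  0.    , 325.1923, 209.8876],
       [  0.    ,   0.    ,   1.    ]]), 'mount': array([[ 0.0002, -0.951 , -0.3093,  0.0806],
       [ 1.    ,  0.0005, -0.0011,  0.0002],
       [ 0.0012, -0.3093,  0.951 ,  0.0311],
       [ 0.    ,  0.    ,  0.    ,  1.    ]])}
```

View pics/top0.png

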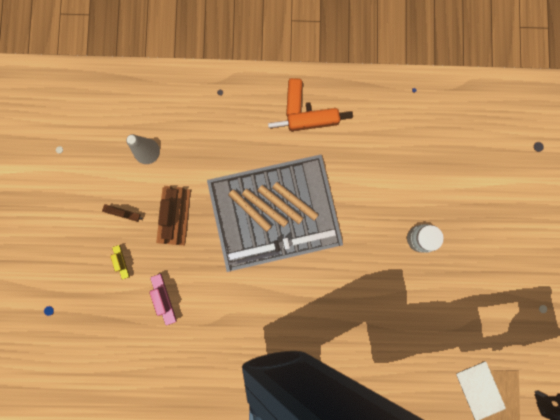

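View pics/scene0.png

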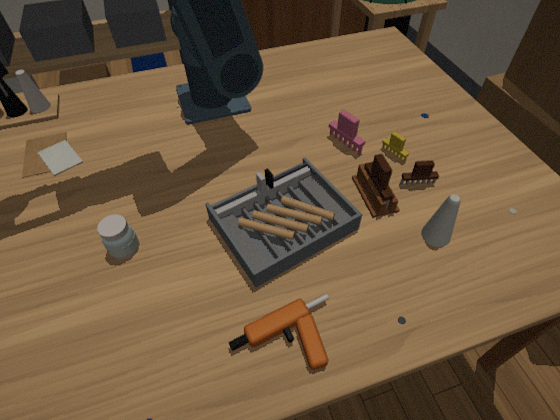

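In the top view, the rake candidates are the brown one in the rest (172,213), the small brown one (122,212), yellow (120,262) and pink (162,300). I exclude pink and yellow, and the larger of the remaining two is the brown one in the rest. I'll confirm that in a crop.

```bash
cat > h.py <<'E'
from rig import *
import cv2,numpy as np
from scipy.spatial.transform import Rotation as R
np.set_printoptions(precision=4,suppress=True)
def ray(n,uv,z):
    c=camera_info(n);K,T=c["intrinsics"],c["T"]
    uv=np.atleast_2d(np.array(uv,float));d=np.c_[uv,np.ones(len(uv))]@np.linalg.inv(K).T@T[:3,:3].T
    return (T[:3,3]+d*((z-T[2,3])/d[:,2])[:,None])
def proj(n,P):
    c=camera_info(n);K,T=c["intrinsics"],c["T"]
    p=(np.atleast_2d(P)-T[:3,3])@T[:3,:3]@K.T
    return p[:,:2]/p[:,2:]
E
python3 - <<'E'
from h import *
im=cv2.imread("pics/top0.png")
c=cv2.resize(im[150:310,95:350],None,fx=3.1,fy=3.1,interpolation=cv2.INTER_CUBIC);cv2.imwrite("pics/crop0.png",c)
hsv=cv2.cvtColor(im,cv2.COLOR_BGR2HSV)
m=((hsv[:,:,1]<70)).astype(np.uint8)*255
roi=np.zeros_like(m);roi[140:285,195:355]=255;m&=roi
m=cv2.morphologyEx(m,cv2.MORPH_CLOSE,np.ones((9,9)))
cs=max(cv2.findContours(m,0,2)[0],key=cv2.contourArea)
r=cv2.minAreaRect(cs);b=cv2.boxPoints(r);print("tray",r,b)
print(ray("top",b,0.055))
m=((hsv[:,:,2]<110)&(hsv[:,:,1]>90)).astype(np.uint8)*255
n,l,s,ce=cv2.connectedComponentsWithStats(m[165:260,145:200])
print(s[1:],ce[1:])
i=1+np.argmax(s[1:,4]);ys,xs=np.where(l==i);r=cv2.minAreaRect(np.c_[xs+145,ys+165].astype(np.float32));print("rest",r);b=cv2.boxPoints(r);print(b,ray("top",b,.045))
E
```

```text
tray ((274.2279052734375, 212.40274047851562), (93.79004669189453, 119.14349365234375), 77.19573211669922) [[205.7446 179.8762]
 [321.9254 153.4715]
 [342.7112 244.9293]
 [226.5305 271.334 ]]
[[ 0.6237  0.2184  0.055 ]
 [ 0.695  -0.0607  0.055 ]
 [ 0.4748 -0.1133  0.055 ]
 [ 0.4066  0.1617  0.055 ]]
[[  14   22   28   57 1101]] [[27.5422 49.0345]]
rest ((171.97523498535156, 215.24752807617188), (24.875930786132812, 56.617618560791016), 5.710593223571777)
[[156.7822 242.1782]
 [162.4158 185.8416]
 [187.1683 188.3168]
 [181.5346 244.6535]] [[0.4719 0.3315 0.045 ]
 [0.6081 0.324  0.045 ]
 [0.6034 0.264  0.045 ]
 [0.4672 0.2722 0.045 ]]
```

View pics/crop0.png

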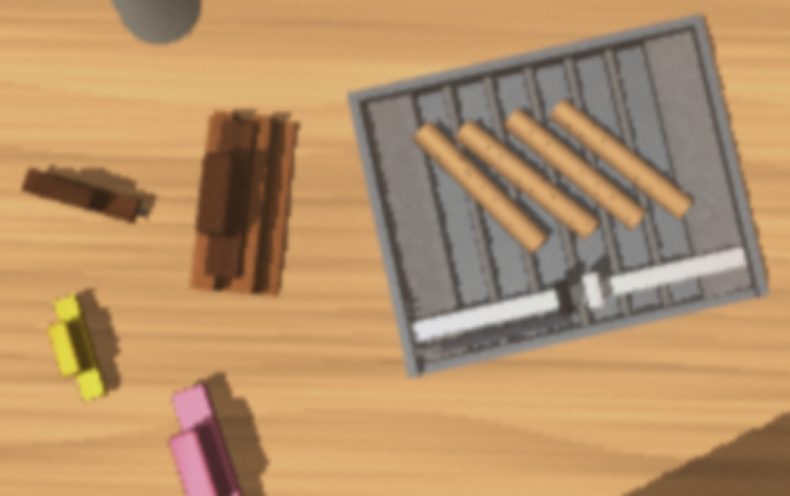

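The crop confirms it: the large dark-brown rake sits in its rest at crop (240,200). The tray corners are at crop (350,95), (703,15), (768,293) and (412,375), and the fence is on the near side. I'll hover over the rake and refine with the wrist camera.

```bash
cat >> h.py <<'E'
def fit(model,W):
    "2D rigid fit -> xy, yaw deg, residual"
    m=np.array(model,float);w=np.array(W)[:,:2];mm=m.mean(0);wm=w.mean(0);a=(m-mm);b=(w-wm)
    t=np.arctan2((a[:,0]*b[:,1]-a[:,1]*b[:,0]).sum(),(a*b).sum());Rm=np.array([[np.cos(t),-np.sin(t)],[np.sin(t),np.cos(t)]])
    return wm-Rm@mm,np.degrees(t),np.abs(b-a@Rm.T).max()
def to_tool(target,yaw):
    "shift in tool units (100 mm) and turn from the measured pose"
    o=get_obs();y=np.radians(o["eef_rot"][2]);d=np.array(target)-o["eef_pos"];c,s=np.cos(y),np.sin(y)
    return np.array([c*d[0]+s*d[1],s*d[0]-c*d[1],-d[2]])*10,((o["eef_rot"][2]-yaw+180)%360-180)/180
E
python3 - <<'E'
from h import *
px=lambda a:np.array(a)/3.1+[95,150]-.3
T=ray("top",px([(350,95),(703,15),(768,293),(412,375)]),.055)
print("tray",fit([(.113,.142),(.113,-.142),(-.113,-.142),(-.113,.142)],T))
Q=ray("top",px([(210,112),(298,120),(278,295),(192,288)]),.045)
f=fit([(.07,.035),(.07,-.035),(-.07,-.035),(-.07,.035)],Q);print("rest",f)
print(to_tool([*f[0],.40],f[1]))
E
```

```text
tray (array([0.5499, 0.0502]), np.float64(14.141937995280658), np.float64(0.0025636005695111874))
rest (array([0.5373, 0.2941]), np.float64(-3.7704977097117416), np.float64(0.0017677452090808649))
(array([ 6.0881, -6.1644,  0.0395]), np.float64(0.14564757070616138))
```

Call:
play_rows(moves=[[0.87,-0.88,0,0,0,0,1],[0.87,-0.88,0,0,0,0,1],[0.87,-0.88,0,0,0,0,1]])

```text
time: 0.35
eef_pos: [0.2569, -0.3925, 0.4037]
eef_rot: [-179.9, -0.0, 22.3]
contact_force: [0.6, 0.1, 0.7]
gripper_width: 0.0852
finger_force: 0.0
```

Call:
play_rows(moves=[[0.87,-0.88,0,0,0,0,1],[0.87,-0.88,0,0,0,0,1],[0.87,-0.88,0,0,0,0,1]])

```text
time: 0.6
eef_pos: [0.3038, -0.2771, 0.4043]
eef_rot: [-180.0, -0.0, 22.4]
contact_force: [1.6, 0.4, 1.0]
gripper_width: 0.0855
finger_force: 0.0
```

Call:
play_rows(moves=[[0.87,-0.88,0,0,0,0,1],[0.87,-0.88,0,0,0,0,1],[0.87,-0.88,0,0,0,0,1]])

```text
time: 0.85
eef_pos: [0.3504, -0.1625, 0.4046]
eef_rot: [-180.0, -0.0, 22.4]
contact_force: [0.8, -0.8, -0.1]
gripper_width: 0.0853
finger_force: 0.0
```

Call:
play_rows(moves=[[0.87,-0.88,0,0,0,0,1],[0.87,-0.88,0,0,0,0,1],[0.87,-0.88,0,0,0,0,1]])

```text
time: 1.1
eef_pos: [0.3973, -0.0479, 0.4047]
eef_rot: [180.0, -0.0, 22.4]
contact_force: [1.1, 0.1, -0.4]
gripper_width: 0.0853
finger_force: 0.0
```

Call:
play_rows(moves=[[0.87,-0.88,0,0,0,0,1],[0.87,-0.88,0,0,0,0,1],[0.87,-0.88,0,0,0,0,1]])

```text
time: 1.35
eef_pos: [0.4441, 0.0668, 0.4046]
eef_rot: [180.0, 0.0, 22.5]
contact_force: [1.0, -0.3, 0.4]
gripper_width: 0.0856
finger_force: 0.0
```

Call:
play_rows(moves=[[0.87,-0.88,0,0,0,0,1],[0.87,-0.88,0,0,0,0,1],[0.87,-0.88,0,0,0,0,1]])

```text
time: 1.6
eef_pos: [0.491, 0.1814, 0.4044]
eef_rot: [-180.0, 0.0, 22.5]
contact_force: [1.3, -0.7, 0.6]
gripper_width: 0.0854
finger_force: 0.0
```

Call:
play_rows(moves=[[0.87,-0.88,0,0,0,0.146,1],[0.87,-0.88,0,0,0,0.146,1],[0.87,-0.88,0,0,0,0.146,1],[0.87,-0.88,0,0,0,0.146,1],[0.87,-0.88,0,0,0,0.146,1],[0.87,-0.88,0,0,0,0.146,1]])

```text
time: 2.1
eef_pos: [0.5374, 0.2937, 0.4037]
eef_rot: [179.9, 0.1, -3.6]
contact_force: [-0.5, -0.6, -0.2]
gripper_width: 0.0858
finger_force: 0.0
```

```bash
cat >> h.py <<'E'
def wpose():
    o=get_obs();T=np.eye(4);T[:3,:3]=R.from_euler("xyz",o["eef_rot"],degrees=True).as_matrix();T[:3,3]=o["eef_pos"];return T@camera_info("wrist")["mount"]
def wray(uv,z,T):
    K=camera_info("wrist")["intrinsics"];uv=np.atleast_2d(np.array(uv,float));p=(uv-K[:2,2])/K[0,0];r=np.linalg.norm(p,axis=1)+1e-9
    d=np.c_[p*(np.sin(r)/r)[:,None],np.cos(r)]@T[:3,:3].T
    return T[:3,3]+d*((z-T[2,3])/d[:,2])[:,None]
E
python3 - <<'E'
from h import *
print(get_obs()["eef_pos"],get_obs()["eef_rot"],get_obs()["time"])
np.save("w1.npy",wpose());im=snapshot("wrist");cv2.imwrite("pics/w1.png",im[:,:,::-1])
E
```

```text
[0.5374 0.2937 0.4037] [179.9306   0.105   -3.6098] 2.1
```

View pics/w1.png

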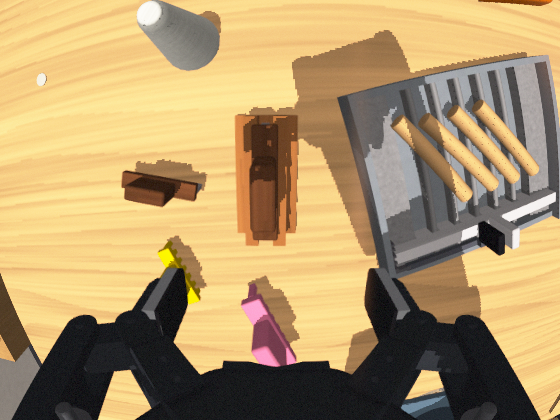

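The wrist view shows the rake in its rest around (263,180), the small brown look-alike at (160,188), and the tray on the right.

Run:
```python
from h import *
T=np.load("w1.npy")
Q=wray([(237,115),(298,115),(296,232),(236,233)],.045,T);print(Q);print(fit([(.07,.035),(.07,-.035),(-.07,-.035),(-.07,.035)],Q))
print("grip",wray([(251,157),(276,157),(275,240),(250,240)],.114,T))
print("head",wray([(253,124),(278,124)],.059,T))
im=cv2.imread("pics/w1.png")
c=np.hstack([cv2.resize(im[100:260,220:320],None,fx=3.6,fy=3.6,interpolation=cv2.INTER_CUBIC),cv2.resize(im[50:210,335:445],None,fx=3.6,fy=3.6)])
cv2.imwrite("pics/crop1.png",c)
```

```text
[[0.6125 0.3279 0.045 ]
 [0.6084 0.2672 0.045 ]
 [0.484  0.2752 0.045 ]
 [0.4869 0.3405 0.045 ]]
(array([0.5479, 0.3027]), np.float64(-4.399102873789343), np.float64(0.008559199191997255))
grip [[0.579  0.3112 0.114 ]
 [0.5777 0.2912 0.114 ]
 [0.5059 0.2965 0.114 ]
 [0.5072 0.3182 0.114 ]]
head [[0.6028 0.3115 0.059 ]
 [0.6012 0.2877 0.059 ]]
```

View pics/crop1.png

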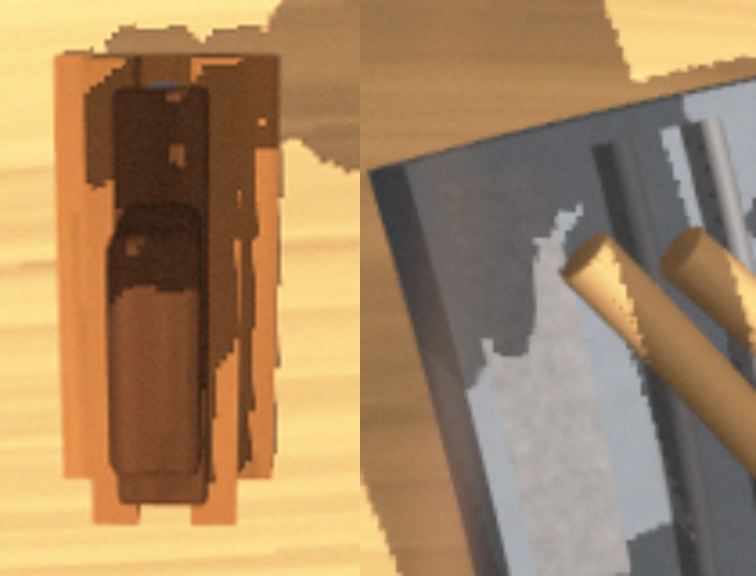

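Run:
```python
from h import *
T=np.load("w1.npy")
px=lambda a:np.array(a)/3.6+[220,100]
def seg(n,a,b,z):
    W=wray(px([a,b]),z,T);d=W[1]-W[0];print(n,W.mean(0),np.linalg.norm(d),np.degrees(np.arctan2(d[1],d[0])))
seg("slot",(164,522),(163,56),.045)
seg("head",(162.5,503),(160.5,88),.059)
seg("grip",(153,472),(155,210),.114)
W=wray([(335+(370-360)/3.6,50+172/3.6)],.055,T);print("tray far-left corner",W)
t=np.radians(14.14);print([.5499+.113*np.cos(t)-.142*np.sin(t),.0502+.113*np.sin(t)+.142*np.cos(t)])
```

```text
slot [0.5402 0.3045 0.045 ] 0.13941148363049247 -3.941284989167056
head [0.5423 0.3045 0.059 ] 0.11878279774369806 -3.823176612461934
grip [0.5461 0.3041 0.114 ] 0.06264430646328231 -4.662547044826923
tray far-left corner [[0.6242 0.2282 0.055 ]]
[np.float64(0.6247868212966446), np.float64(0.2155026436451771)]
```

Run:
```python
from h import *
T=np.load("w1.npy")
s=cv2.imread("pics/scene0.png")
c=np.hstack([cv2.resize(s[150:285,200:365],None,fx=3,fy=3,interpolation=cv2.INTER_CUBIC),cv2.resize(s[150:285,345:410],None,fx=3,fy=3,interpolation=cv2.INTER_CUBIC)]);cv2.imwrite("pics/crop2.png",c)
print(ray("scene",[(360,215),(250,278),(208,208),(308,163)],.055))
print(wray([(340,97),(549,56),(389,277)],.055,T))
print(wray([(150,12)],.135,T),ray("top",[(133,141)],.135),ray("scene",[(454,199)],.135))
```

```text
[[ 0.6286  0.2125  0.055 ]
 [ 0.7019 -0.0657  0.055 ]
 [ 0.4957 -0.1079  0.055 ]
 [ 0.4333  0.1621  0.055 ]]
[[ 0.6249  0.226   0.055 ]
 [ 0.6941 -0.0576  0.055 ]
 [ 0.423   0.1681  0.055 ]]
[[0.7026 0.3784 0.135 ]] [[0.6968 0.3733 0.135 ]] [[0.7074 0.3746 0.135 ]]
```

View pics/crop2.png

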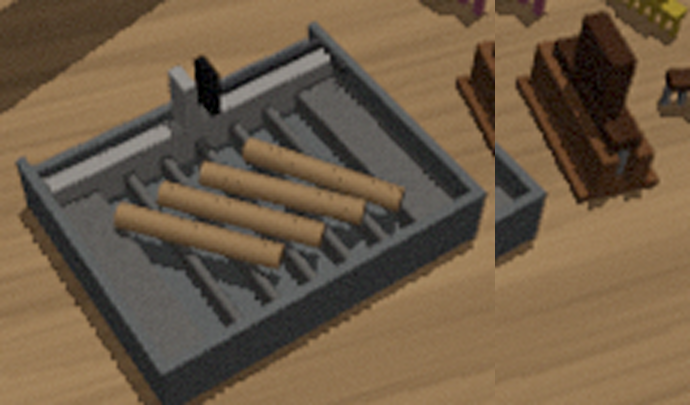

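The crop shows the side and end wall tops at (486,193), (163,378), (22,160) and (313,25), and the rake upright in its rest. The rest's low base plate explains the offset between the top and wrist views, so I'll use the slot measurement.

Run:
```python
from h import *
T=np.load("w1.npy")
M=[(.113,.142),(.113,-.142),(-.113,-.142),(-.113,.142)]
S=ray("scene",np.array([(486,193),(163,378),(22,160),(313,25)])/3+[200,150],.055);print(fit(M,S))
print(wray([(349,96),(549,56)],.055,T))
print("rake in scene pred/px: grip top centre",proj("scene",[.5412,.3043,.114]))
a=to_tool([.5412,.3043,.245],-3.9);print(a)
```

```text
(array([0.5561, 0.0536]), np.float64(14.299012074995016), np.float64(0.005449965788730693))
[[ 0.6258  0.2169  0.055 ]
 [ 0.6941 -0.0576  0.055 ]]
rake in scene pred/px: grip top centre [[382.9743 161.1795]]
(array([ 0.0312, -0.1152,  1.5914]), np.float64(0.0013106200333991877))
```

Call:
play_rows(moves=[[0.031,-0.115,0.3,0,0,0,1],[0.031,-0.115,0.6,0,0,0,1],[0.031,-0.115,0.8,0,0,0,1],[0.031,-0.115,0.8,0,0,0,1]])

```text
time: 2.48
eef_pos: [0.5398, 0.3028, 0.3202]
eef_rot: [179.8, 0.5, -3.8]
contact_force: [-0.9, 0.4, -0.1]
gripper_width: 0.0852
finger_force: 0.0
```

Call:
play_rows(moves=[[0,0,0.25,0,0,0,1],[0,0,0.5,0,0,0,1],[0,0,0.7,0,0,0,1],[0,0,0.79,0,0,0,1],[0,0,0.79,0,0,0,1]])

```text
time: 2.9
eef_pos: [0.5412, 0.3037, 0.2449]
eef_rot: [179.9, 0.1, -3.8]
contact_force: [1.0, 0.7, 0.3]
gripper_width: 0.0854
finger_force: 0.0
```

Call:
play_rows(moves=[[0,0,0,0,0,0,0.2],[0,0,0,0,0,0,-0.3],[0,0,0,0,0,0,-0.6],[0,0,0,0,0,0,-0.8],[0,0,0,0,0,0,-1],[0,0,0,0,0,0,-1],[0,0,0,0,0,0,-1],[0,0,0,0,0,0,-1]], squeeze=40)

```text
time: 3.57
eef_pos: [0.5418, 0.3048, 0.2467]
eef_rot: [-180.0, -0.1, -3.8]
contact_force: [-1.5, -1.4, 6.2]
gripper_width: 0.0216
finger_force: 40.8
```

Call:
play_rows(moves=[[0,0,-0.1,0,0,0,-1],[0,0,-0.3,0,0,0,-1],[0,0,-0.6,0,0,0,-1],[0,0,-0.9,0,0,0,-1],[0,0,-0.9,0,0,0,-1]], squeeze=90)

```text
time: 3.98
eef_pos: [0.5429, 0.3055, 0.3423]
eef_rot: [-179.8, -0.5, -3.8]
contact_force: [1.3, -0.1, -0.8]
gripper_width: 0.0211
finger_force: 88.4
```

Call:
play_rows(moves=[[0.007,0.3,0,0,0,0,-1],[0.015,0.66,0,0,0,0,-1],[0.015,0.66,0,0,0,0,-1]])

```text
time: 4.23
eef_pos: [0.5381, 0.2346, 0.3349]
eef_rot: [179.8, 0.1, -3.9]
contact_force: [-0.5, 0.4, -3.8]
gripper_width: 0.0207
finger_force: 89.4
```

Call:
play_rows(moves=[[0.007,0.3,0,0,0,-0.04,-1],[0.015,0.66,0,0,0,-0.1,-1],[0.015,0.66,0,0,0,-0.1,-1],[0.015,0.66,0,0,0,-0.1,-1],[0.015,0.66,0,0,0,-0.1,-1]])

```text
time: 4.65
eef_pos: [0.5356, 0.1728, 0.3353]
eef_rot: [-180.0, 0.0, 14.0]
contact_force: [0.7, 0.4, -3.6]
gripper_width: 0.0213
finger_force: 90.1
```

```bash
cat >> h.py <<'E'
TR=(.5505,.0508,14.15)
def tr(x,y,z):
    t=np.radians(TR[2]);return np.array([TR[0]+x*np.cos(t)-y*np.sin(t),TR[1]+x*np.sin(t)+y*np.cos(t),z])
E
python3 - <<'E'
from h import *
o=get_obs();print(o["eef_pos"],o["eef_rot"],o["contact_force"],o["gripper_width"])
print(to_tool(tr(.016,.122,.2645),14.15))
np.save("w2.npy",wpose());im=snapshot("wrist");cv2.imwrite("pics/w2.png",im[:,:,::-1])
E
```

```text
[0.5356 0.1728 0.3353] [-179.9553    0.05     13.9672] [ 0.6793  0.42   -3.5544] 0.02126989853415068
(array([ 0.0065, -0.0004,  0.7081]), np.float64(-0.0010157192540709225))
```

View pics/w2.png

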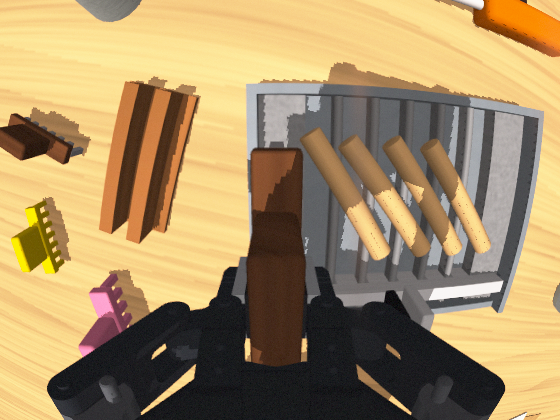

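The picture shows the rake held level beside the left wall, with the four dowels askew at (345,195), (385,195), (420,195) and (455,195). I'll comb now.

Call:
play_rows(moves=[[0.007,0,0.2,0,0,-0.001,-1],[0.007,0,0.45,0,0,-0.001,-1],[0.007,0,0.6,0,0,-0.001,-1],[0.007,0,0.708,0,0,-0.001,-1],[0.007,0,0.708,0,0,-0.001,-1],[0.007,0,0.708,0,0,-0.001,-1]])

```text
time: 5.2
eef_pos: [0.5365, 0.1739, 0.2647]
eef_rot: [-180.0, 0.0, 14.4]
contact_force: [-0.4, -0.1, -3.1]
gripper_width: 0.0208
finger_force: 90.0
```

Call:
play_rows(moves=[[0,0.06,0,0,0,0,-1],[0,0.12,0,0,0,0,-1],[0,0.18,0,0,0,0,-1],[0,0.24,0,0,0,0,-1],[0,0.3,0,0,0,0,-1],[0,0.36,0,0,0,0,-1],[0,0.42,0,0,0,0,-1],[0,0.48,0,0,0,0,-1],[0,0.54,0,0,0,0,-1],[0,0.6,0,0,0,0,-1],[0,0.66,0,0,0,0,-1],[0,0.72,0,0,0,0,-1],[0,0.78,0,0,0,0,-1]])

```text
time: 6.28
eef_pos: [0.5559, 0.0969, 0.2649]
eef_rot: [180.0, -0.0, 14.4]
contact_force: [1.2, 1.9, -5.4]
gripper_width: 0.0211
finger_force: 101.7
```

Run:
```python
from h import *
o=get_obs();print(o["eef_pos"],o["contact_force"],o["torque"])
a=snapshot("scene");b=snapshot("top")
c=np.hstack([cv2.resize(a[140:290,195:375],None,fx=2.2,fy=2.2),cv2.resize(b[145:285,195:355],(377,330))]);cv2.imwrite("pics/c3.png",c[:,:,::-1])
```

```text
[0.5559 0.0969 0.2649] [ 1.2433  1.8536 -5.4102] [-0.4039  1.025  -0.2657]
```

View pics/c3.png

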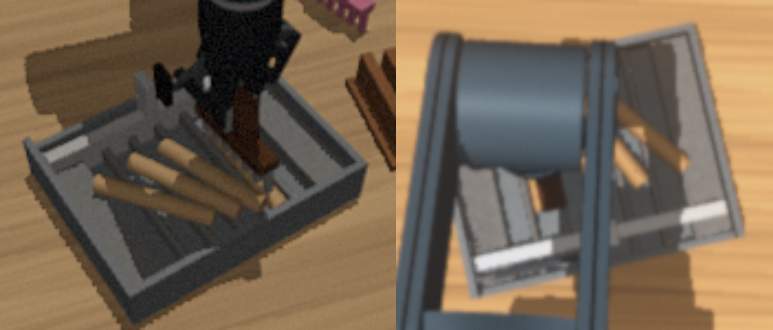

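Call:
play_rows(moves=[[0,0.06,0,0,0,0,-1],[0,0.12,0,0,0,0,-1],[0,0.18,0,0,0,0,-1],[0,0.24,0,0,0,0,-1],[0,0.3,0,0,0,0,-1],[0,0.36,0,0,0,0,-1],[0,0.42,0,0,0,0,-1],[0,0.48,0,0,0,0,-1],[0,0.54,0,0,0,0,-1],[0,0.6,0,0,0,0,-1]])

```text
time: 7.22
eef_pos: [0.5706, 0.0386, 0.2648]
eef_rot: [-180.0, 0.0, 14.3]
contact_force: [-1.6, 1.4, -0.6]
gripper_width: 0.0209
finger_force: 95.1
```

Call:
play_rows(moves=[[0,0.06,0,0,0,0,-1],[0,0.12,0,0,0,0,-1],[0,0.18,0,0,0,0,-1],[0,0.24,0,0,0,0,-1],[0,0.3,0,0,0,0,-1],[0,0.36,0,0,0,0,-1],[0,0.42,0,0,0,0,-1],[0,0.48,0,0,0,0,-1],[0,0.54,0,0,0,0,-1],[0,0.6,0,0,0,0,-1]])

```text
time: 8.05
eef_pos: [0.5856, -0.0194, 0.2647]
eef_rot: [180.0, 0.0, 14.4]
contact_force: [0.7, -0.3, -3.3]
gripper_width: 0.0208
finger_force: 94.6
```

```bash
cat >> h.py <<'E'
def dowels(n,name,z=.03):
    "wood-coloured blobs inside the tray -> tray coords of elongated shapes"
    im=snapshot(n);cv2.imwrite(name,im[:,:,::-1]);hsv=cv2.cvtColor(im,cv2.COLOR_RGB2HSV)
    if n=="top": pj=lambda P:proj("top",P); inv=lambda uv:ray("top",uv,z)
    else: pj=lambda P:proj("scene",P); inv=lambda uv:ray("scene",uv,z)
    roi=np.zeros(im.shape[:2],np.uint8)
    cv2.fillPoly(roi,[np.int32(pj([tr(a,b,.03) for a,b in[(.104,.13),(.104,-.13),(-.07,-.13),(-.07,.13)]]))],255)
    m=((hsv[:,:,1]>90)&(hsv[:,:,0]>8)&(hsv[:,:,0]<25)).astype(np.uint8)*255&roi
    k,l,s,c=cv2.connectedComponentsWithStats(m);out=[]
    t=np.radians(TR[2])
    for i in range(1,k):
        if s[i,4]<40: continue
        ys,xs=np.where(l==i);W=inv(np.c_[xs,ys])[:,:2]-TR[:2]
        P=(W@np.array([[np.cos(t),-np.sin(t)],[np.sin(t),np.cos(t)]]))*1000
        (cx,cy),(w,h),_=cv2.minAreaRect(P.astype(np.float32));e=np.linalg.svd(P-P.mean(0),full_matrices=False)[2][0]
        print(s[i,4],"ctr %.0f %.0f size %.0f %.0f ang %.0f x[%.0f %.0f]"%(cx,cy,max(w,h),min(w,h),np.degrees(np.arctan2(e[1],e[0])),P[:,0].min(),P[:,0].max()))
E
python3 - <<'E'
from h import *
o=get_obs();print(o["time"],o["eef_pos"],o["contact_force"],o["torque"])
dowels("scene","pics/s4.png");print();dowels("top","pics/t4.png")
E
```

```text
8.05 [ 0.5856 -0.0194  0.2647] [ 0.6897 -0.2905 -3.2858] [ 0.0168 -0.0291 -0.0353]
391 ctr 28 49 size 130 22 ang -1 x[-37 92]
494 ctr 9 -56 size 166 44 ang -5 x[-72 93]
349 ctr 30 -19 size 124 18 ang 0 x[-32 92]
467 ctr 30 -98 size 132 22 ang 14 x[-35 93]

142 ctr 64 -18 size 59 18 ang 174 x[34 93]
418 ctr 24 53 size 129 20 ang 179 x[-40 89]
188 ctr -13 -50 size 64 19 ang 178 x[-45 18]
181 ctr -24 -96 size 49 33 ang 109 x[-40 -7]
```

Three dowels are down, at y = +49.5, −16.5 and −49.5. The fourth lies at about y = −98, askew by 14°. I'll straighten it, then comb back from the wall.

Call:
play_rows(moves=[[0,0.05,0,0,0,0,-1],[0,0.1,0,0,0,0,-1],[0,0.14,0,0,0,0,-1],[0,0.16,0,0,0,0,-1],[0,0.16,0,0,0,0,-1],[0,0.16,0,0,0,0,-1]])

```text
time: 8.65
eef_pos: [0.5894, -0.0344, 0.2649]
eef_rot: [-180.0, 0.0, 14.3]
contact_force: [-0.9, -0.1, -3.7]
gripper_width: 0.0209
finger_force: 94.7
```

Run:
```python
from h import *
dowels("scene","pics/s5.png",.039);print(to_tool(tr(.016,-.124,.2645),14.15))
```

```text
388 ctr 33 44 size 128 21 ang -1 x[-31 98]
717 ctr 16 -71 size 163 50 ang 3 x[-66 97]
350 ctr 37 -23 size 121 18 ang -0 x[-24 97]
430 ctr 35 -109 size 127 20 ang 4 x[-29 98]
(array([-0.0101,  0.3203,  0.0039]), np.float64(0.0010698870705474583))
```

Call:
play_rows(moves=[[0,0,-0.2,0,0,0,-1],[0,0,-0.45,0,0,0,-1],[0,0,-0.45,0,0,0,-1],[0,0.15,-0.45,0,0,0,-1],[0,0.33,-0.45,0,0,0,-1],[0,0.33,-0.45,0,0,0,-1],[0,0.33,-0.45,0,0,0,-1]])

```text
time: 9.28
eef_pos: [0.5975, -0.0673, 0.3086]
eef_rot: [-180.0, 0.1, 14.3]
contact_force: [-1.0, 0.6, -3.3]
gripper_width: 0.0209
finger_force: 94.6
```

Run:
```python
from h import *
dowels("scene","pics/s6.png",.035);print(to_tool(tr(.016,-.125,.2645),14.15))
```

```text
388 ctr 31 46 size 129 21 ang -1 x[-34 95]
323 ctr -24 -102 size 98 40 ang -11 x[-71 23]
347 ctr 34 -21 size 122 18 ang 0 x[-27 95]
388 ctr 29 -54 size 132 18 ang 0 x[-37 95]
187 ctr 65 -106 size 61 20 ang 1 x[34 95]
(array([-0.0063, -0.0034,  0.4411]), np.float64(0.0007846435939819053))
```

Call:
play_rows(moves=[[0,0,0.15,0,0,0,-1],[0,0,0.25,0,0,0,-1],[0,0,0.32,0,0,0,-1],[0,0,0.38,0,0,0,-1],[0,0,0.43,0,0,0,-1],[0,0,0.43,0,0,0,-1]])

```text
time: 9.83
eef_pos: [0.5976, -0.0659, 0.2667]
eef_rot: [-180.0, 0.0, 14.4]
contact_force: [-0.6, -0.2, -1.8]
gripper_width: 0.0212
finger_force: 95.1
```

Call:
play_rows(moves=[[0,-0.05,0,0,0,0,-1],[0,-0.1,0,0,0,0,-1],[0,-0.15,0,0,0,0,-1],[0,-0.2,0,0,0,0,-1],[0,-0.25,0,0,0,0,-1],[0,-0.3,0,0,0,0,-1],[0,-0.35,0,0,0,0,-1],[0,-0.4,0,0,0,0,-1],[0,-0.45,0,0,0,0,-1],[0,-0.5,0,0,0,0,-1],[0,-0.5,0,0,0,0,-1]])

```text
time: 10.75
eef_pos: [0.5849, -0.0167, 0.2669]
eef_rot: [-180.0, 0.0, 14.4]
contact_force: [0.1, 0.6, -3.2]
gripper_width: 0.0213
finger_force: 94.9
```

Run:
```python
from h import *
dowels("scene","pics/s7.png",.03);print();dowels("top","pics/t7.png",.03);print(to_tool(tr(.016,-.125,.2645),14.15))
```

```text
389 ctr 28 49 size 130 22 ang -1 x[-37 93]
1167 ctr 9 -51 size 167 81 ang -9 x[-74 93]

111 ctr 68 -15 size 52 17 ang 170 x[42 93]
416 ctr 24 53 size 129 20 ang 179 x[-40 89]
188 ctr -14 -50 size 63 19 ang 178 x[-45 17]
121 ctr -24 -81 size 33 26 ang 175 x[-41 -7]
65 ctr -19 -22 size 34 15 ang 165 x[-35 -2]
(array([-0.0112,  0.5021,  0.0244]), np.float64(0.0012547064114335803))
```

Call:
play_rows(moves=[[0,0,-0.3,0,0,0,-1],[0,0,-0.6,0,0,0,-1],[0,0,-0.8,0,0,0,-1]])

```text
time: 11.1
eef_pos: [0.5857, -0.0182, 0.3492]
eef_rot: [179.9, -0.1, 14.3]
contact_force: [1.5, -0.7, -2.7]
gripper_width: 0.0209
finger_force: 94.5
```

Call:
play_rows(moves=[[0,-0.4,0,0,0,0,-1],[0,-0.8,0,0,0,0,-1],[0,-0.95,0,0,0,0,-1],[0,-0.95,0,0,0,0,-1]])

```text
time: 11.43
eef_pos: [0.5605, 0.0773, 0.3472]
eef_rot: [-179.9, 0.0, 14.5]
contact_force: [-1.0, -0.8, -2.9]
gripper_width: 0.0208
finger_force: 94.5
```

Call:
play_rows(moves=[[0,-0.4,0,0,0,0,-1],[0,-0.8,0,0,0,0,-1],[0,-0.95,0,0,0,0,-1],[0,-0.95,0,0,0,0,-1]])

```text
time: 11.77
eef_pos: [0.5373, 0.1687, 0.3469]
eef_rot: [-179.9, 0.0, 14.5]
contact_force: [0.4, -0.3, -2.4]
gripper_width: 0.0212
finger_force: 94.5
```

Run:
```python
from h import *
dowels("scene","pics/s8.png",.03);print();dowels("top","pics/t8.png",.03)
o=get_obs();print(o["eef_pos"],o["eef_rot"],o["contact_force"])
print(to_tool([.5415,.304,.335],-3.85))
# residual off-groove check in tray: edge rows of scene view
```

```text
382 ctr 28 48 size 130 21 ang -1 x[-37 93]
350 ctr 32 -19 size 124 20 ang -0 x[-30 94]
380 ctr 25 -52 size 135 18 ang -0 x[-42 93]
392 ctr 34 -81 size 117 20 ang -0 x[-24 93]

405 ctr 38 -78 size 131 19 ang 180 x[-27 104]
394 ctr 29 -18 size 129 19 ang -180 x[-35 94]
400 ctr 19 -50 size 129 19 ang -180 x[-45 83]
386 ctr 24 53 size 131 19 ang 179 x[-42 89]
[0.5384 0.1661 0.3469] [179.9391  -0.0181  14.4219] [ 0.863  -1.4818 -3.1338]
(array([ 0.3733, -1.3281,  0.1191]), np.float64(0.10151043951777375))
```

All four dowels are down and parallel, at y ≈ +49.5, −16.5, −49.5 and −82.5. Now I'll return the rake.

Call:
play_rows(moves=[[0.1,-0.35,0.06,0,0,0,-1],[0.187,-0.664,0.06,0,0,0,-1],[0.187,-0.664,0.06,0,0,0,-1]])

```text
time: 12.12
eef_pos: [0.5404, 0.2377, 0.3406]
eef_rot: [-179.9, -0.1, 14.4]
contact_force: [0.5, -1.0, -3.1]
gripper_width: 0.0206
finger_force: 94.6
```

Call:
play_rows(moves=[[0.1,-0.35,0.06,0,0,0.04,-1],[0.187,-0.664,0.06,0,0,0.08,-1],[0.187,-0.664,0.06,0,0,0.101,-1],[0.187,-0.664,0.06,0,0,0.101,-1],[0.187,-0.664,0.06,0,0,0.101,-1],[0.187,-0.664,0.06,0,0,0.101,-1]])

```text
time: 12.62
eef_pos: [0.5421, 0.3026, 0.3348]
eef_rot: [180.0, 0.0, -3.8]
contact_force: [0.1, -0.3, -3.3]
gripper_width: 0.0211
finger_force: 94.7
```

Run:
```python
from h import *
for i in range(1):
    o=get_obs();print(o["eef_pos"],o["eef_rot"])
print(to_tool([.5418,.3046,.247],-3.8))
```

```text
[0.5421 0.3026 0.3348] [179.9523   0.0002  -3.8035]
(array([-0.0048, -0.0201,  0.8778]), np.float64(-1.9306932133468358e-05))
```

Call:
play_rows(moves=[[-0.005,-0.02,0.2,0,0,0,-1],[-0.005,-0.02,0.4,0,0,0,-1],[-0.005,-0.02,0.5,0,0,0,-1],[-0.005,-0.02,0.6,0,0,0,-1],[-0.005,-0.02,0.6,0,0,0,-1]])

```text
time: 13.03
eef_pos: [0.5408, 0.3051, 0.2728]
eef_rot: [179.9, 0.2, -3.9]
contact_force: [-0.1, -0.5, -3.1]
gripper_width: 0.0211
finger_force: 94.7
```

Call:
play_rows(moves=[[0,0,0.05,0,0,0,-1],[0,0,0.1,0,0,0,-1],[0,0,0.15,0,0,0,-1],[0,0,0.2,0,0,0,-1],[0,0,0.24,0,0,0,-1],[0,0,0.26,0,0,0,-1],[0,0,0.26,0,0,0,-1]])

```text
time: 13.62
eef_pos: [0.5413, 0.3064, 0.2505]
eef_rot: [-180.0, -0.1, -3.8]
contact_force: [-1.2, -1.1, 7.1]
gripper_width: 0.021
finger_force: 96.3
```

Call:
play_rows(moves=[[0,0,0,0,0,0,-0.3],[0,0,0,0,0,0,0],[0,0,0,0,0,0,0.3],[0,0,0,0,0,0,0.6],[0,0,0,0,0,0,0.6]], squeeze=20)

```text
time: 14.03
eef_pos: [0.5411, 0.3063, 0.2489]
eef_rot: [-180.0, -0.0, -3.8]
contact_force: [0.2, -0.1, 0.0]
gripper_width: 0.0684
finger_force: 0.0
```

Call:
play_rows(moves=[[0,0,-0.1,0,0,0,0.6],[0,0,-0.3,0,0,0,0.6],[0,0,-0.6,0,0,0,0.6],[0,0,-0.9,0,0,0,0.6],[0,0,-0.9,0,0,0,0.6]])

```text
time: 14.45
eef_pos: [0.5427, 0.3069, 0.3465]
eef_rot: [-179.7, -0.6, -3.8]
contact_force: [1.9, 0.9, 0.2]
gripper_width: 0.0685
finger_force: 0.0
```

Run:
```python
from h import *
o=get_obs();print(o["eef_pos"],o["contact_force"])
print(to_tool(tr(-.079,.0,.33),14.15))
T=wpose();np.save("w9.npy",T);w=snapshot("wrist")[:,:,::-1];s=snapshot("scene")[:,:,::-1]
cv2.imwrite("pics/w9.png",w);cv2.imwrite("pics/s9.png",s)
c=np.hstack([cv2.resize(w[40:340,150:420],None,fx=1.35,fy=1.35),cv2.resize(s[140:275,245:410],(495,405),interpolation=cv2.INTER_CUBIC)[:, :430]]);print(c.shape);cv2.imwrite("pics/c9.png",c)
```

```text
[0.5427 0.3069 0.3465] [1.8939 0.9349 0.2242]
(array([-0.5027,  2.7942,  0.1651]), np.float64(-0.0998448360288789))
(405, 794, 3)
```

View pics/c9.png

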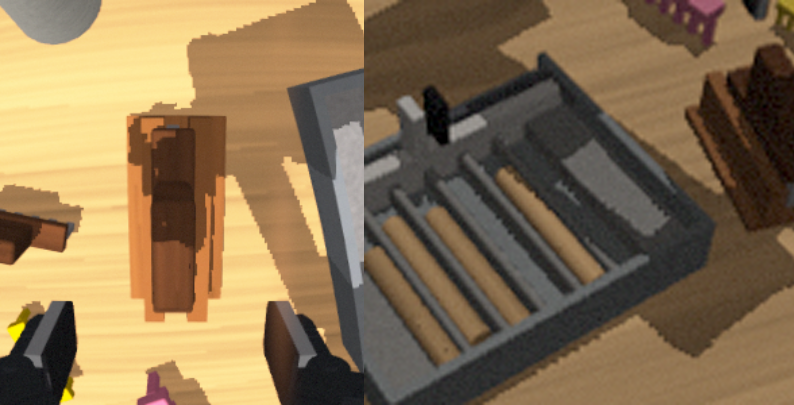

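The wrist half shows the rake seated centrally in its rest slot. The scene half shows all four dowels down, with the fence's fin at (410,125) and tab at (437,115) still open. Next I'll go over the fence.

Call:
play_rows(moves=[[-0.08,0.4,0,0,0,0,1],[-0.16,0.8,0,0,0,0,1],[-0.168,0.93,0,0,0,0,1]])

```text
time: 14.8
eef_pos: [0.516, 0.2115, 0.3373]
eef_rot: [179.8, 0.3, -3.9]
contact_force: [-0.4, -0.0, -0.5]
gripper_width: 0.0855
finger_force: 0.0
```

Call:
play_rows(moves=[[-0.08,0.4,0,0,0,0,1],[-0.16,0.8,0,0,0,0,1],[-0.168,0.93,0,0,0,0,1]])

```text
time: 15.05
eef_pos: [0.4932, 0.1196, 0.3378]
eef_rot: [179.9, 0.2, -3.9]
contact_force: [-0.2, 0.6, 0.0]
gripper_width: 0.0857
finger_force: 0.0
```

Call:
play_rows(moves=[[-0.08,0.4,0.1,0,0,-0.04,1],[-0.16,0.8,0.12,0,0,-0.08,1],[-0.168,0.93,0.12,0,0,-0.1,1],[-0.168,0.93,0.12,0,0,-0.1,1],[-0.168,0.93,0.12,0,0,-0.1,1],[-0.168,0.93,0.12,0,0,-0.1,1]])

```text
time: 15.55
eef_pos: [0.4722, 0.0315, 0.3266]
eef_rot: [-180.0, 0.0, 14.0]
contact_force: [0.2, -0.5, 0.4]
gripper_width: 0.0852
finger_force: 0.0
```

Run:
```python
from h import *
o=get_obs();print(o["time"],o["eef_pos"],o["eef_rot"])
print(to_tool(tr(-.079,-.0015,.235),14.15))
T=wpose();np.save("w10.npy",T);w=snapshot("wrist")[:,:,::-1].copy();cv2.imwrite("pics/w10.png",w)
def tp(P):
    t=np.radians(TR[2]);W=P[:,:2]-TR[:2];return W@np.array([[np.cos(t),-np.sin(t)],[np.sin(t),np.cos(t)]])*1000
# predicted fisheye pixels of fin/tab top centres
K=camera_info("wrist")["intrinsics"]
def wp(P):
    p=(np.atleast_2d(P)-T[:3,3])@T[:3,:3];r=np.linalg.norm(p[:,:2],axis=1);return p[:,:2]/r[:,None]*(np.arctan2(r,p[:,2])*K[0,0])[:,None]+K[:2,2]
q=wp([tr(-.079,-.009,.101),tr(-.079,.013,.101)]);print(q)
u,v=q.mean(0).astype(int);x0,y0=u-65,v-50
cv2.imwrite("pics/c10.png",cv2.resize(w[y0:y0+100,x0:x0+130],None,fx=6,fy=6,interpolation=cv2.INTER_CUBIC));print(x0,y0)
```

```text
15.55 [0.4722 0.0315 0.3266] [-179.9516    0.0274   14.03  ]
(array([0.0166, 0.0192, 0.9158]), np.float64(-0.0006668966574647722))
[[290.8375 232.8905]
 [256.7508 232.9172]]
208 182
```

View pics/c10.png

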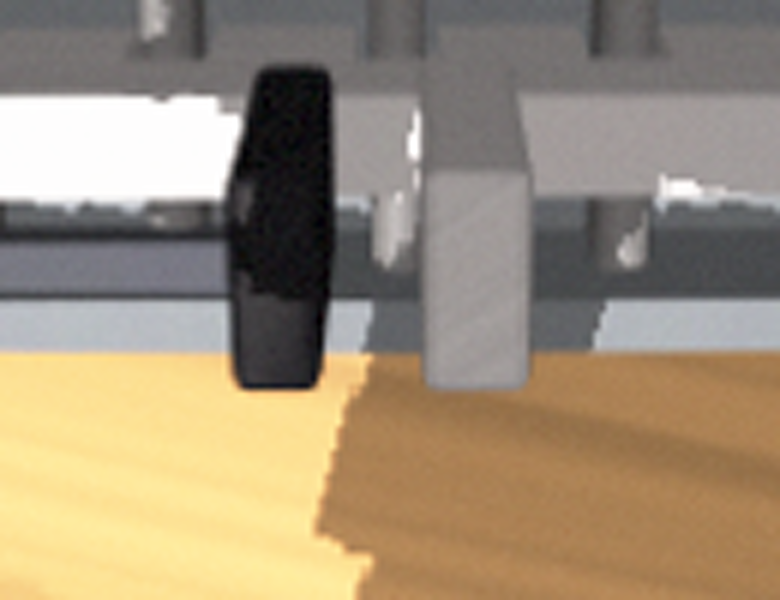

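Fin top centre is at crop (476,280) and tab top centre at (281,280), so both sit about 2–3 mm off the prediction. I'll correct for that and pinch.

Call:
play_rows(moves=[[0.044,0,0.3,0,0,0,1],[0.044,0,0.6,0,0,0,1],[0.044,0,0.8,0,0,0,1],[0.044,0,0.9,0,0,0,1],[0.044,0,0.915,0,0,0,1],[0.044,0,0.915,0,0,0,1]])

```text
time: 16.1
eef_pos: [0.4764, 0.0334, 0.2348]
eef_rot: [-179.9, 0.1, 14.2]
contact_force: [-0.7, -0.4, -0.4]
gripper_width: 0.0852
finger_force: 0.0
```

Call:
play_rows(moves=[[0,0,0,0,0,0,0.3],[0,0,0,0,0,0,0],[0,0,0,0,0,0,-0.3],[0,0,0,0,0,0,-0.6],[0,0,0,0,0,0,-1],[0,0,0,0,0,0,-1],[0,0,0,0,0,0,-1],[0,0,0,0,0,0,-1],[0,0,0,0,0,0,-1]], squeeze=50)

```text
time: 16.85
eef_pos: [0.4768, 0.0327, 0.2366]
eef_rot: [-180.0, -0.1, 14.1]
contact_force: [-0.4, 2.7, 5.8]
gripper_width: 0.0262
finger_force: 53.3
```

Call:
play_rows(moves=[[0.03,0,0,0,0,0,-1],[0.06,0,0,0,0,0,-1],[0.09,0,0,0,0,0,-1],[0.12,0,0,0,0,0,-1],[0.15,0,0,0,0,0,-1],[0.18,0,0,0,0,0,-1],[0.21,0,0,0,0,0,-1],[0.24,0,0,0,0,0,-1],[0.27,0,0,0,0,0,-1],[0.3,0,0,0,0,0,-1],[0.33,0,0,0,0,0,-1],[0.36,0,0,0,0,0,-1],[0.39,0,0,0,0,0,-1],[0.41,0,0,0,0,0,-1],[0.41,0,0,0,0,0,-1]])

```text
time: 18.1
eef_pos: [0.5166, 0.0428, 0.2366]
eef_rot: [-180.0, -0.1, 14.1]
contact_force: [0.2, 2.7, 6.2]
gripper_width: 0.0264
finger_force: 53.3
```

Call:
play_rows(moves=[[0.02,0,0,0,0,0,-1],[0.04,0,0,0,0,0,-1],[0.04,0,0,0,0,0,-1],[0.04,0,0,0,0,0,-1]])

```text
time: 18.43
eef_pos: [0.5202, 0.0437, 0.2366]
eef_rot: [-180.0, -0.1, 14.1]
contact_force: [-1.6, 1.6, 7.3]
gripper_width: 0.0265
finger_force: 53.5
```

Call:
play_rows(moves=[[0.01,0,0,0,0,0,-1],[0.02,0,0,0,0,0,-1],[0.02,0,0,0,0,0,-1],[0.02,0,0,0,0,0,-1]])

```text
time: 18.77
eef_pos: [0.5208, 0.0438, 0.2366]
eef_rot: [-180.0, 0.1, 14.1]
contact_force: [-8.4, -0.9, 12.0]
gripper_width: 0.0264
finger_force: 54.1
```

The fence is at its stop. Now I'll let go and retreat.

Call:
play_rows(moves=[[0,0,0,0,0,0,-0.2],[0,0,0,0,0,0,0.1],[0,0,0,0,0,0,0.5],[0,0,0,0,0,0,1],[0,0,0,0,0,0,1],[0,0,0,0,0,0,1]])

```text
time: 19.27
eef_pos: [0.5222, 0.0437, 0.2355]
eef_rot: [180.0, -0.0, 14.2]
contact_force: [0.1, -0.1, -0.4]
gripper_width: 0.0854
finger_force: 0.0
```

Call:
play_rows(moves=[[0,0,-0.2,0,0,0,1],[0,0,-0.5,0,0,0,1],[0,0,-0.9,0,0,0,1],[0,0,-1,0,0,0,1]])

```text
time: 19.6
eef_pos: [0.5235, 0.0436, 0.3409]
eef_rot: [179.8, -0.5, 14.2]
contact_force: [1.2, -1.0, 0.3]
gripper_width: 0.0857
finger_force: 0.0
```

Call:
play_rows(moves=[[-0.3,0.3,-0.4,0,0,0,1],[-0.6,0.6,-0.4,0,0,0,1],[-0.8,0.95,-0.4,0,0,0,1],[-0.8,0.95,-0.4,0,0,0,1]])

```text
time: 19.93
eef_pos: [0.4664, -0.0712, 0.3767]
eef_rot: [179.8, -0.1, 14.1]
contact_force: [-0.1, 1.0, 0.6]
gripper_width: 0.0853
finger_force: 0.0
```

Call:
play_rows(moves=[[-0.1,0.3,0,0,0,0,1],[-0.1,0.6,0,0,0,0,1],[-0.1,0.95,0,0,0,0,1],[-0.1,0.95,0,0,0,0,1],[-0.1,0.95,0,0,0,0,1]])

```text
time: 20.35
eef_pos: [0.4814, -0.1642, 0.3751]
eef_rot: [-180.0, 0.0, 14.0]
contact_force: [-0.7, -0.1, 0.5]
gripper_width: 0.0851
finger_force: 0.0
```

Run:
```python
from h import *
o=get_obs();print(o["time"],o["eef_pos"],o["contact_force"])
dowels("scene","pics/s11.png");print();dowels("top","pics/t11.png")
# fence front: bright/dark pixels of fin & tab at z=.101 in top view
im=cv2.imread("pics/t11.png");t=np.radians(TR[2])
p=proj("top",[tr(-.034,-.009,.101),tr(-.034,.013,.101)]);print(p)
# rake/rest change vs start
for n,a,b,(y0,y1,x0,x1) in(("scene","scene0","s11",(150,220,350,402)),("top","top0","t11",(180,250,150,195))):
    A=cv2.imread(f"pics/{a}.png")[y0:y1,x0:x1];B=cv2.imread(f"pics/{b}.png")[y0:y1,x0:x1]
    g=lambda I:np.float32(cv2.cvtColor(I,cv2.COLOR_BGR2GRAY))
    print(n,np.abs(g(A)-g(B)).mean(),cv2.phaseCorrelate(g(A),g(B)))
s=cv2.imread("pics/s11.png");tt=cv2.imread("pics/t11.png")
cv2.imwrite("pics/c11.png",np.hstack([cv2.resize(s[140:290,195:395],(533,400)),cv2.resize(tt[150:290,200:290],(257,400))]))
```

```text
20.35 [ 0.4814 -0.1642  0.3751] [-0.6763 -0.0554  0.4993]
352 ctr 35 49 size 115 21 ang -0 x[-22 92]
320 ctr 35 -19 size 115 18 ang 0 x[-23 92]
337 ctr 35 -52 size 115 18 ang 0 x[-23 93]
390 ctr 35 -81 size 115 20 ang -0 x[-23 93]

393 ctr 40 -78 size 128 19 ang 180 x[-24 104]
388 ctr 40 -50 size 128 19 ang 180 x[-24 104]
361 ctr 40 -18 size 128 18 ang -180 x[-23 104]
412 ctr 40 53 size 128 20 ang 180 x[-24 104]
[[282.0032 223.8144]
 [272.6589 225.9513]]
scene 8.772528 ((0.4145652586920505, 0.14638979288661602), 0.9607694048449826)
top 12.715555 ((0.2873063191898595, -0.1680657212023604), 0.9166018862783173)
```

```bash
python3 -c "from rig import *;print(close_job())"
```

```text
the job is handed in; nothing more can be done
None
```

Handed in at about 20 s: all four dowels lie in separate grooves, squared up by the fence. The rake is back on its rest, and the fence was pushed to its stop and the tab let go; I didn't check the lock itself.

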